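Feel the gap under the sprung foot

ROBOT

A 7-joint arm with a two-finger parallel gripper is mounted at the origin on the work surface. World frame = base frame: x ahead of the robot, y to its left, z up, the work surface at z = 0. Lengths are in m, angles in rad, forces in N, time in s.
With the tool pointing down it reaches from about 0.35 to 0.9 m from the base axis. Payload 8.1 kg.
Tool frame: the origin (TCP) lies at the very end of the fingers, on their centre line; the grasp point (between the pads) lies 19 mm behind it; z points along the fingers, y is the line along which they close (so a half turn about z gives the same grasp; the last joint's range is limited). The gripper opens to 92 mm and grips with 3 to 60 N. Pads are 19 mm wide; open, the fingers measure 130 mm over their backs; the gripper's body (75 mm by 190 mm) begins 47 mm behind the grasp point.
Start: joints at [-1.213, 0.434, 0.025, 1.573, -0.012, 1.134, -0.075], TCP at [0.278, 0.56, 0.227] pointing down, gripper open.
Joint ranges: [-2.62, 2.62], [-0.44, 2.09], [-1.27, 1.32], [0.08, 2.57], [-1.32, 4.46], [0.12, 2], [-2.74, 2.74]. Speed limits (rad/s): [2.22, 2.22, 3.01, 3.01, 3.14, 3.14, 3.14].

INTERFACE

Orientations are given as a rotation vector (axis times angle).
In Python, from cell import readout, cams, job gives the robot as it stands.
- The arm moves only by the tool drive_tool, never from a script. Its argument "commands" is a list of rows, each a list of 3 entries, a list of its own where there are three numbers: the turn, a rotation vector about the tool's x, y, z in rad, then the shift along the tool's x, y, z in cm, then the gripper's target within -1 to 1 (fully open at 1, half-way at 0, shut at -1). A call has 1 to 20 rows; each row is the pose to reach, as a shift and turn from the pose commanded when the call began, along the tool's axes at that moment; what a row does not reach only later rows make up. A row lasts 1/12 s, in which the tool goes at most 41.7 mm and 7.16 degrees, less where a joint would pass 70% of its speed; a pose out of reach is approached as far as the arm can. A call with a gripper value outside its range is refused whole. The fingers move at their own pace and stop on an object; "newtons" is the grip in N (left out, the last holds). Time passes only in rows, so rows that repeat a pose let the fingers close. It gives the time, the measured TCP pose, the force, the opening and the grip force at its end, in the units of the state.
- readout.observe(): the state, without advancing time (a new reading comes with each control period).
- cams.get_image(name): name is "scene" or "top" or "wrist"; returns the picture (480x640x3 uint8, blue, green, red); there is no depth.
- cams.camera_info(name): a dict with "camera_matrix" (3x3 intrinsics, pixels), "k1" (the pictures are not rectified: a ray, as slopes to the right and down, at radius r is drawn at 1 + k1 r^2 times it, then the intrinsics apply), "R" (3x3) and "t" (3): a world point X has camera coordinates R X + t. Camera axes: x right, y down, z forward; pixel columns grow to the right and rows downward; lengths in m; the calibration is good to about 2 mm. A picture is of the moment at which its call begins: read the wrist's pose just before it. camera_info takes no time and is no camera call; for the wrist camera it gives the pose at the moment of the call.
- job.sign_off(): hands the job in; it is judged then, once.
The state is a dict: "clock": time; "joints": joint angles; "dq": joint speeds; "joint_efforts": joint torques, N m; "position": TCP position; "ee_rot": TCP orientation; "force": force on the tool from outside, world axes, zero at the start; "ft_torque": the same for the moment, N m; "width": opening from 0.0 (shut) to 1.0 (fully open); "gripper_force": force on a finger pad.
Only numpy, scipy, OpenCV 4.12 (cv2) and the standard library are available. Lean on these libraries where they do the work, as an engineer would, in place of code of your own. Each camera call takes 0.05 s, during which the arm holds its last target. There are 200 camera calls.

TASK

Pick up the thicker of the two feeler gauges by its grip and slide its blade, tapered tip first and flat on the bench, under the sprung foot of the aluminium frame from the ramp side, until the foot drags on the full thickness of the blade. Then let go and leave the gauge lying there, straight in the gap; leave the thinner gauge where it lies.

Things in the scene. Friction and masses are not known exactly. Their poses are not given: they have to be found in the camera images.
- thick_gauge: Loose steel feeler blade, 0.28 kg, 120 (x) x 30 (y) mm, 14 mm thick, flat on the bench. Origin: centre of its underside; +x to the tip at x = 60; the top tapers over the last 30 mm to 4 mm at the tip. Upright black rectangular grip block, 36 long (x), 22 wide (y), centred at x = -35, from z = 14 to 58 mm: pinch it across y from above.
- thin_gauge: The thinner gauge, not to be used: same blade outline, 120 x 30 mm, but 6 mm thick (3 at the tip), with an upright round black grip 22 mm in diameter at x = -35, top at z = 58 mm. Origin and axes as on the thick one. It would pass under the foot without touching.
- frame: Fixed aluminium portal: posts at y = +-100 mm, cross rail (x 0 to 30, top 73 mm, pins to 84), feet reach back to x = 100. Under the rail a sprung steel foot, 70 mm wide, flat underside x 0 to 30; its 30 degree lead-in ramp juts forward to x = -25, 24 mm high. Origin: on the bench below mid front edge of the flat. +x points from the ramp into the gap: the blade goes in along +x, lying on the bench.
- foot (a joint): Lift of the sprung foot in m: 0 at rest (flat underside 9 mm above the bench), up to 0.014. The thick blade lying flat, full thickness under it, lifts it to about 0.005; the thin one does not. Spring and weight press down about 1.2 N at rest, 2.2 N at 5 mm; the blade slides in against 5 to 10 N of drag.
Not all that is in view belongs to the job. Leave any yellow look-alike of the thick_gauge alone.

How it is judged:
By the outcome, as a careful person would: the job done as asked, in the order asked, and still so for the second after the job is handed in, with the robot touching nothing.
It also fails if it takes over 35 s, if anything falls off the work surface, if the arm or the gripper's body presses on something with over 40 N, if the wrist force passes 120 N, or if a joint passes its speed limit or range.

## Working session

There is one attempt and no reset: what is moved stays moved. The work goes in short steps, Python scripts to look and compute and a tool call to move; the robot and the scene stay as the last step left them, time stands still between calls to the robot, and variables do not carry over. Pictures are saved under pics/ and viewed, at most 10 in all, crops included, and the job is handed in when it is done.

Besides the shell and the picture viewer there is one more tool, called as a command line: name --argument value ..., lists and objects as JSON in quotes. drive_tool: Moves the arm, as the interface text tells. Its arguments: {"type":"object","properties":{"commands":{"type":"array"},"newtons":{"type":"number"}},"required":["commands"]}

```bash
mkdir -p pics; cat > h.py <<'E'
import numpy as np, cv2
from cell import readout, cams, job
from scipy.spatial.transform import Rotation as Rot
def ray(ci,u,v):
    K=np.array(ci["camera_matrix"]);k=ci["k1"];d=np.linalg.solve(K,[u,v,1.])[:2];s=d.copy()
    for _ in range(30): s=d/(1+k*(s@s))
    R=np.array(ci["R"]);t=np.array(ci["t"]);return -R.T@t, R.T@np.array([*s,1.])
def onz(ci,u,v,z):
    c,d=ray(ci,u,v);return c+d*(z-c[2])/d[2]
E
python3 - <<'E'
from h import *
s=readout.observe();print({k:np.round(v,3) for k,v in s.items()})
for n in("scene","top"):
    cv2.imwrite(f"pics/{n}0.png",cams.get_image(n))
    ci=cams.camera_info(n);c,d=ray(ci,320,240);print(n,c,d)
E
```

```text
{'clock': np.float64(0.0), 'joints': array([-1.213,  0.435,  0.025,  1.574, -0.012,  1.134, -0.075]), 'dq': array([-0.   ,  0.002,  0.   ,  0.   ,  0.001,  0.   , -0.001]), 'joint_efforts': array([ 1.0000e-03, -6.6783e+01,  9.8600e-01, -3.1446e+01, -6.0000e-02,
        4.3000e-02,  0.0000e+00]), 'position': array([0.278, 0.559, 0.226]), 'ee_rot': array([-7.170e-01, -3.058e+00,  3.000e-03]), 'force': array([-0.423,  0.826, -0.456]), 'ft_torque': array([ 0.021, -0.017, -0.015]), 'gripper_force': np.float64(0.0), 'width': np.float64(1.004)}
scene [ 0.79700413 -0.37150621  0.67690194] [-0.34662213  0.48212254 -0.80471657]
top [0.43884097 0.01047052 1.24226888] [ 0.0424454   0.0038178  -0.99931101]
```

View pics/top0.png

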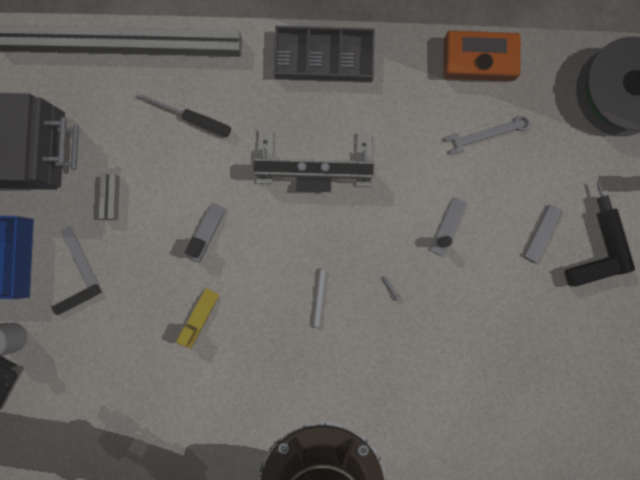

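View pics/scene0.png

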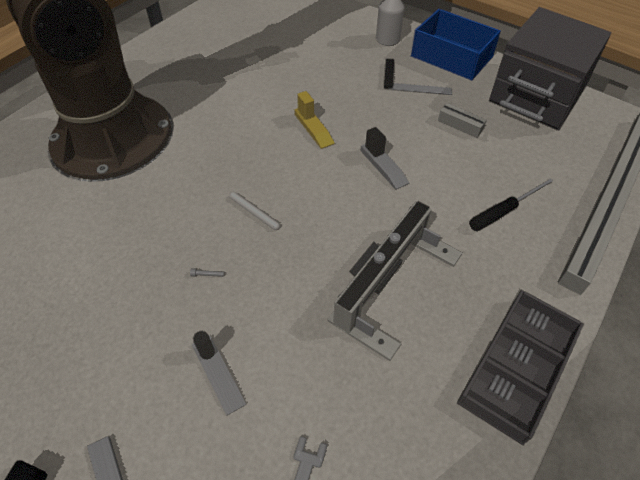

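The top view shows these candidates:
- (205,232): black rectangular grip on a thick steel blade.
- (447,228): round grip on a thin blade, so this is thin_gauge.
- (200,318): yellow look-alike.
- (543,234): plain strip with no grip.

The one at top (205,232) / scene (383,158) fits thick_gauge because its grip is rectangular. The frame's ramp (313,185) faces the robot. I'll confirm with a crop and measure.

```bash
python3 - <<'E'
from h import *
t=cv2.imread("pics/top0.png");s=cv2.imread("pics/scene0.png")
a=cv2.resize(t[190:275,170:250],(400,425),interpolation=cv2.INTER_CUBIC)
b=cv2.resize(t[120:205,240:390],None,fx=2.65,fy=5*425/425,interpolation=cv2.INTER_CUBIC)
b=cv2.resize(t[120:205,240:390],(398,226),interpolation=cv2.INTER_CUBIC)
c=cv2.resize(s[120:195,350:420],(396,424),interpolation=cv2.INTER_CUBIC)[:199]
out=np.zeros((425,798,3),np.uint8);out[:,:400]=a;out[:226,400:]=b;out[226:,402:]=c
cv2.imwrite("pics/crop1.png",out)
ci=cams.camera_info("top")
for p,z in [((205,232),.014),((195,246),.058),((217,207),.004),((313,163),.073),((255,168),.073),((374,168),.073)]: print(p,onz(ci,*p,z).round(4))
E
```

```text
(205, 232) [0.5006 0.2448 0.014 ]
(195, 246) [0.4709 0.2546 0.058 ]
(217, 207) [0.5521 0.2244 0.004 ]
(313, 163) [0.6354 0.0325 0.073 ]
(255, 168) [0.6225 0.1428 0.073 ]
(374, 168) [ 0.6293 -0.0845  0.073 ]
```

View pics/crop1.png

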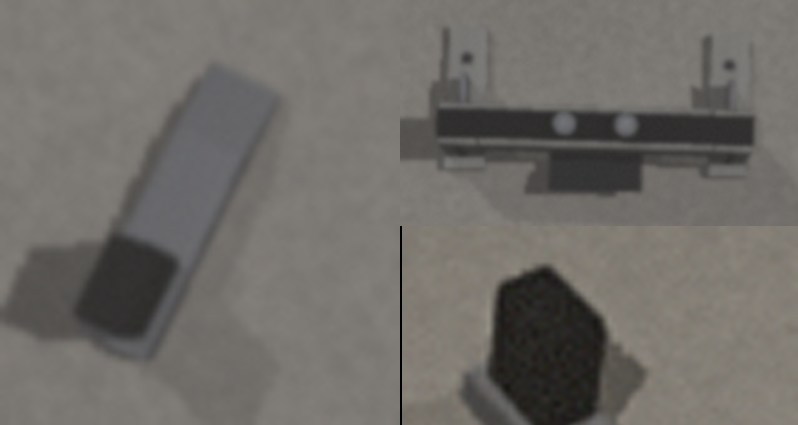

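The crop confirms a rectangular grip on a thick tapered blade, with the tip up and to the right. The dark ramp is on the lower (robot) side of the frame. Next I'll compute both poses and the hover move.

```bash
python3 - <<'E'
from h import *
ci=cams.camera_info("top")
P=lambda u,v,z:onz(ci,u,v,z)
S=lambda x,y:(170+x/5,190+y/5)
F=lambda x,y:(240+(x-400)/2.653,120+y/2.659)
g=[P(*S(*c),.058) for c in [(120,238),(178,262),(140,338),(78,312)]]
print("grip corners",np.round(g,4),"c",np.mean(g,0).round(4))
tl=P(*S(212,65),.004);tr=P(*S(282,97),.004);tail=P(*S(152,358),.0)
print("tip",tl,tr,"w",np.linalg.norm(tl-tr),"len",np.linalg.norm(tr-tail));d=tr-tail;print("yaw",np.degrees(np.arctan2(d[1],d[0])), np.degrees(np.arctan2(*( ((tl+tr)/2-np.mean(g,0))[[1,0]]))))
for n,a,z in [("fl",(437,147),.073),("fr",(755,152),.073),("bl",(437,102),.073),("br",(755,112),.073),("rampL",(548,191),.024),("rampR",(642,191),.024),("pin1",(565,124),.084),("pin2",(627,126),.084)]: print(n,P(*F(*a),z).round(4))
s=readout.observe();R=Rot.from_rotvec(s["ee_rot"]).as_matrix();print(R.round(3));w=cams.camera_info("wrist")
Rw=np.array(w["R"]);c=-Rw.T@np.array(w["t"]);print("cam in tool",(R.T@(c-s["position"])).round(3),(R.T@Rw.T).round(3))
E
```

```text
grip corners [[0.487  0.2571 0.058 ]
 [0.4784 0.2345 0.058 ]
 [0.4488 0.248  0.058 ]
 [0.4581 0.2722 0.058 ]] c [0.4681 0.2529 0.058 ]
tip [0.55996515 0.23396648 0.004     ] [0.547823   0.20530291 0.004     ] w 0.031129274124537493 len 0.11727518740503384
yaw -24.80715634121793 -21.206825712194707
fl [0.6085 0.1443 0.073 ]
fr [ 0.6116 -0.0845  0.073 ]
bl [0.641  0.1455 0.073 ]
br [ 0.6406 -0.0839  0.073 ]
rampL [0.5849 0.0659 0.024 ]
rampR [ 0.587  -0.0045  0.024 ]
pin1 [0.626  0.0525 0.084 ]
pin2 [0.6259 0.0082 0.084 ]
[[-0.896  0.445 -0.   ]
 [ 0.445  0.896 -0.001]
 [-0.    -0.001 -1.   ]]
cam in tool [ 0.081  0.    -0.159] [[-0.    -0.955 -0.297]
 [ 1.    -0.001  0.   ]
 [-0.    -0.297  0.955]]
```

drive_tool --commands '[[[0, 0, 0], [-30.6, -19, 6.6], 1], [[0, 0, 0], [-30.6, -19, 6.6], 1], [[0, 0, 0], [-30.6, -19, 6.6], 1], [[0, 0, 0], [-30.6, -19, 6.6], 1], [[0, 0, 0], [-30.6, -19, 6.6], 1], [[0, 0, 0], [-30.6, -19, 6.6], 1], [[0, 0, 0], [-30.6, -19, 6.6], 1], [[0, 0, 0], [-30.6, -19, 6.6], 1], [[0, 0, 0], [-30.6, -19, 6.6], 1], [[0, 0, 0], [-30.6, -19, 6.6], 1], [[0, 0, 0], [-30.6, -19, 6.6], 1], [[0, 0, 0], [-30.6, -19, 6.6], 1], [[0, 0, 0], [-30.6, -19, 6.6], 1], [[0, 0, 0], [-30.6, -19, 6.6], 1]]' --newtons 30

```text
clock: 1.27
position: [0.4667, 0.2552, 0.1608]
ee_rot: [-0.713, -3.059, -0.001]
force: [0.5, 0.7, 0.1]
width: 0.996
gripper_force: 0.0
```

```bash
python3 - <<'E'
from h import *
ci=cams.camera_info("wrist");im=cams.get_image("wrist");cv2.imwrite("pics/w1.png",im)
import pickle;pickle.dump(ci,open("w1.pkl","wb"))
print(readout.observe()["position"],readout.observe()["ee_rot"])
E
```

```text
[0.46683583 0.25495188 0.16084054] [-7.13747232e-01 -3.05926886e+00 -7.30911103e-04]
```

View pics/w1.png

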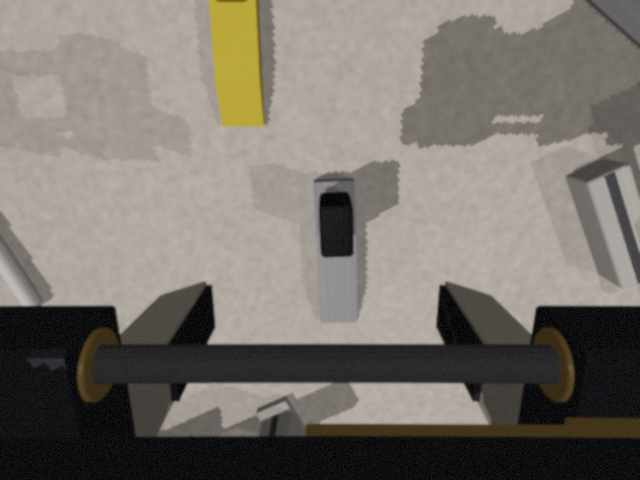

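The wrist view shows the gauge in line with the tool: tail at (334,180), black grip at (337,225), tip at (339,322). I'll fit its edges.

```bash
python3 - <<'E'
from h import *
import pickle
ci=pickle.load(open("w1.pkl","rb"));im=cv2.imread("pics/w1.png").astype(int)
sub=im[170:335,300:375];g=sub.sum(2)/3
sat=sub[:,:,2]-sub[:,:,0]
for r in (180,195,215,245,265,275,285,295,310,320): print(r,"".join("%4d"%x for x in g[r-170,6:66:2]),"|","".join("%3d"%x for x in sat[r-170,6:66:2]))
m=(g<50).astype(np.uint8);c=max(cv2.findContours(m,0,2)[0],key=cv2.contourArea)
print(cv2.approxPolyDP(c,3,True)[:,0]+[300,170])
for n,p,z in [("tailL",(314,180),.014),("tailR",(354,179),.014),("tipL",(321,322),.004),("tipR",(357,321),.004),("gc near tip L",(321,257),.058),("gc R",(353,255),.058)]: print(n,onz(ci,*p,z).round(4))
E
```

```text
180  151 152 154 148 104  76  69  68  69  71  72  75  74  72  79  81  76  71  68  73  76  74  70  78  98 113 114 115 116 114 |  15 16 14 15  9  3  1  3 -1  1  2  3  3  2  0 -1  0  1 -2  0  0  0 -2  0  8 13 12 12 12 12
195  155 158 156 155 144 131 130  82  21  13   5  10   4   8   0  13   8   6   3  20  18  43  85 100 102 114 121 115 112 115 |  14 14 14 13  6  0 -1  0  3 -1 -6 -5  0  8  0  0 -9 -2  5  0 -3  1 -1  1  5 12 11 12 13 13
215  157 157 154 150 147 132 113  35  29  32  31  32  30  29  26  26  24  31  33  20  25  28  19  48  95 110 112 113 113 116 |  16 14 16 14 11  2  3 -4 -4 -3 -3 -1 -1 -3 -6 -2 -5  1 -5  0 -3 -4  2  0  5 12 11 13 13 13
245  157 159 157 157 156 151 141  97  27  31  26  27  29  30  26  23  25  30  21  22  29  25  18  54 127 126 117 113 113 116 |  13 14 14 14 13  6  1  1 -1 -3 -1 -1 -2  1  1 -5  0 -3  1  1 -4  3  0 -1  1  7 12 12 11 12
265  154 151 147 150 155 153 146 148 148 146 143 147 148 144 145 143 144 144 143 144 145 146 142 143 140 128 119 115 115 121 |  13 15 14 15 16  9  3  0  1 -1  1  0  1  2  1 -1  2  1  1  2  0  0 -1  1  1  4 11 12 12 13
275  154 1
[... 625 characters left out ...]
  2  1 11 12 12 14
310  173 171 166 157 153 154 152 148 146 147 146 145 146 145 144 142 142 143 144 143 144 144 145 142 141 135 128 154 171 175 |  14 13 14 16 16 15 15  4  0  1  2  1  1  0  0  1 -3  0  0  1  0  1 -2 -2  2  4 14 13 15 15
320  172 172 170 168 166 165 165 156 147 144 145 145 145 146 144 146 146 144 142 144 143 147 145 144 144 154 168 169 169 170 |  15 16 15 13 14 15 14  9  2  0  3  1  0  0  1  1  0 -1  1 -1  2  1  2 -1  1  7 15 15 15 14
[[324 193]
 [320 200]
 [322 253]
 [350 254]
 [349 197]
 [344 192]]
tailL [0.4399 0.2599 0.014 ]
tailR [0.4521 0.2863 0.014 ]
tipL [0.5505 0.2105 0.004 ]
tipR [0.5629 0.2378 0.004 ]
gc near tip L [0.481  0.2456 0.058 ]
gc R [0.489  0.2651 0.058 ]
```

drive_tool --commands '[[[0, 0, -0.042], [0, 0.45, 8], 1], [[0, 0, -0.042], [0, 0.45, 11], 1], [[0, 0, -0.042], [0, 0.45, 12.5], 1], [[0, 0, -0.042], [0, 0.45, 13.4], 1], [[0, 0, -0.042], [0, 0.45, 13.9], 1], [[0, 0, -0.042], [0, 0.45, 13.9], 0], [[0, 0, -0.042], [0, 0.45, 13.9], -1], [[0, 0, -0.042], [0, 0.45, 13.9], -1], [[0, 0, -0.042], [0, 0.45, 13.9], -1], [[0, 0, -0.042], [0, 0.45, 13.9], -1], [[0, 0, -0.042], [0, 0.45, 13.9], -1], [[0, 0, -0.042], [0, 0.45, 13.9], -1], [[0, 0, -0.042], [0, 0.45, 13.9], -1]]' --newtons 30

```text
clock: 2.4
position: [0.4696, 0.2577, 0.022]
ee_rot: [0.653, 3.073, 0.001]
force: [0.1, -0.7, -0.2]
width: 0.47
gripper_force: 0.0
```

```bash
python3 - <<'E'
from h import *
s=readout.observe();R=Rot.from_rotvec(s["ee_rot"]).as_matrix();p=s["position"]
print(p,s["width"],s["gripper_force"],s["force"]);yaw=np.arctan2(-R[1,0],-R[0,0]);print(np.degrees(yaw),R[:,2])
E
```

```text
[0.46962553 0.2576511  0.02198117] 0.4703907143315945 0.0 [ 0.05525758 -0.68873815 -0.21651018]
-23.998149962294217 [ 3.45694938e-04  2.55857280e-04 -9.99999908e-01]
```

drive_tool --commands '[[[0, 0, 0], [0, 0, 0], -1], [[0, 0, 0], [0, 0, 0], -1], [[0, 0, 0], [0, 0, 0], -1], [[0, 0, 0], [0, 0, 0], -1], [[0, 0, 0], [0, 0, 0], -1], [[0, 0, 0], [0, 0, 0], -1], [[0, 0, 0], [0, 0, 0], -1], [[0, 0, 0], [0, 0, 0], -1]]'

```text
clock: 3.07
position: [0.4695, 0.2576, 0.0217]
ee_rot: [0.653, 3.073, 0.0]
force: [0.5, 1.0, -0.9]
width: 0.237
gripper_force: 29.9
```

```bash
cat > go.py <<'E'
from h import *
import sys
# target TCP world x y z, blade yaw deg -> tool shift cm, turn
x,y,z,a=map(float,sys.argv[1:])
s=readout.observe();R=Rot.from_rotvec(s["ee_rot"]).as_matrix();p=s["position"]
a=np.radians(a)
T=np.array([[-np.cos(a),-np.sin(a),0],[-np.sin(a),np.cos(a),0],[0,0,-1]]).T
T=np.column_stack([[-np.cos(a),-np.sin(a),0],np.cross([0,0,-1],[-np.cos(a),-np.sin(a),0]),[0,0,-1]])
print("pos",p,"yaw",np.degrees(np.arctan2(-R[1,0],-R[0,0])),"w",s["width"],s["gripper_force"],s["force"].round(1) if hasattr(s["force"],"round") else s["force"],s["clock"])
print("turn",Rot.from_matrix(R.T@T).as_rotvec().round(4),"shift cm",(R.T@(np.array([x,y,z])-p)*100).round(2))
E
python3 go.py 0.470 0.0304 0.022 0.4
```

```text
pos [0.46953788 0.25763186 0.02171327] yaw -23.993871566385803 w 0.23678072316574159 29.872317910194397 [ 0.5  1.  -0.9] 3.0667
turn [ 1.000e-04  1.000e-04 -4.258e-01] shift cm [ -9.28 -20.74  -0.03]
```

drive_tool --commands '[[[0, 0, 0], [0, 0, -1.5], -1], [[0, 0, -0.06], [-1.4, -3.1, -1.5], -1], [[0, 0, -0.12], [-2.8, -6.2, -1.5], -1], [[0, 0, -0.19], [-4.2, -9.3, -1.5], -1], [[0, 0, -0.25], [-5.5, -12.4, -1.5], -1], [[0, 0, -0.31], [-6.9, -15.5, -1.5], -1], [[0, 0, -0.37], [-8.2, -18.6, -1.5], -1], [[0, 0, -0.426], [-9.3, -20.7, -1.5], -1], [[0, 0, -0.426], [-9.3, -20.7, -1.5], -1], [[0, 0, -0.426], [-9.3, -20.7, -1.0], -1], [[0, 0, -0.426], [-9.3, -20.7, -1.0], -1]]'

```text
clock: 3.98
position: [0.4698, 0.031, 0.031]
ee_rot: [0.01, -3.141, -0.0]
force: [0.2, 0.2, -1.8]
width: 0.239
gripper_force: 29.9
```

```bash
python3 go.py 0.470 0.0304 0.022 0.4; python3 - <<'E'
from h import *
import pickle
a=cams.camera_info("wrist");w=cams.get_image("wrist");t=cams.get_image("top");cv2.imwrite("pics/w2.png",w);cv2.imwrite("pics/top2.png",t)
pickle.dump(a,open("w2.pkl","wb"))
o=np.zeros((600,800,3),np.uint8)
o[:300,:400]=cv2.resize(w,(400,300));o[300:,:]=cv2.resize(t[140:260,240:400],(800,600),interpolation=2)[:300]
o[:300,400:]=cv2.resize(cams.get_image("scene")[150:390,220:540],(400,300))
cv2.imwrite("pics/v2.png",o)
E
```

```text
pos [0.46981758 0.03099936 0.03098188] yaw 0.35063613161143475 w 0.23926407684635767 29.926528930664062 [ 0.2  0.2 -1.8] 3.9833
turn [ 0.0003 -0.0009 -0.0009] shift cm [-0.02 -0.06  0.9 ]
```

View pics/v2.png

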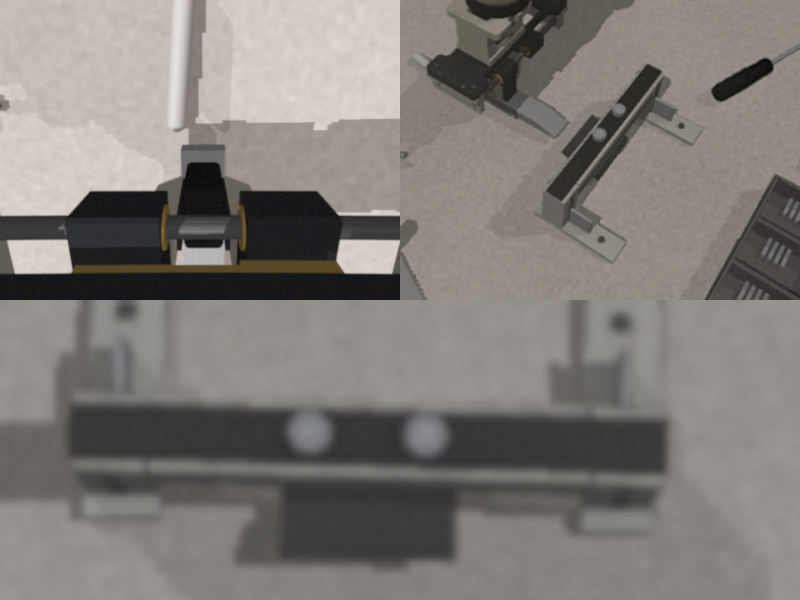

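The gauge is held straight in front of the ramp with its tail clear of the white rod. Next I'll refine the frame's yaw and check where the tip is.

```bash
python3 - <<'E'
from h import *
ci=cams.camera_info("top")
F=lambda x,y,z:onz(ci,240+x/5,140+(y-300)/5,z)
for n,a,b,z in [("front",(72,465),(665,483),.073),("back",(72,400),(665,413),.073),("ramp",(280,559),(455,560),.024),("pins",(310,432),(426,436),.084)]:
    p=F(*a,z);q=F(*b,z);d=p-q;print(n,p.round(4),q.round(4),"mid",((p+q)/2).round(4),"yaw",np.degrees(np.arctan2(-d[0],d[1])).round(2))
t=cv2.imread("pics/top2.png");cv2.imwrite("pics/v3.png",cv2.resize(t[150:230,260:360],(800,600)[:2] if 0 else (750,600),interpolation=2))
E
```

```text
front [0.6129 0.1436 0.073 ] [ 0.6126 -0.0829  0.073 ] mid [0.6128 0.0303 0.073 ] yaw -0.07
back [0.6379 0.1445 0.073 ] [ 0.6396 -0.0823  0.073 ] mid [0.6388 0.0311 0.073 ] yaw 0.43
ramp [0.585  0.0654 0.024 ] [ 0.5866 -0.004   0.024 ] mid [0.5858 0.0307 0.024 ] yaw 1.33
pins [0.6264 0.0529 0.084 ] [0.6262 0.0089 0.084 ] mid [0.6263 0.0309 0.084 ] yaw -0.3
```

View pics/v3.png

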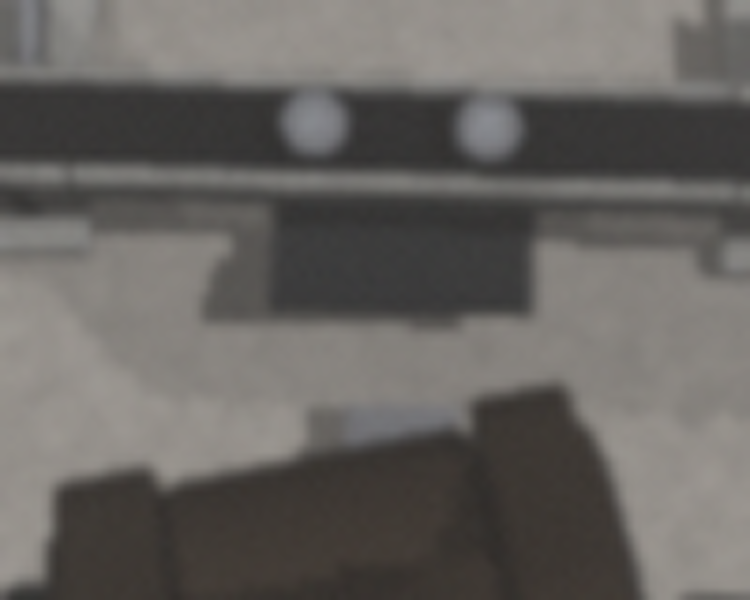

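drive_tool --commands '[[[0, 0, 0], [0, -0.05, 0.6], -1], [[0, 0, 0], [0, -0.05, 0.9], -1], [[0, 0, 0], [0, -0.05, 0.93], -1], [[0, 0, 0], [-1.2, -0.05, 0.93], -1], [[0, 0, 0], [-2.4, -0.05, 0.93], -1], [[0, 0, 0], [-3.4, -0.05, 0.93], -1], [[0, 0, 0], [-4.2, -0.05, 0.93], -1], [[0, 0, 0], [-5.0, -0.05, 0.93], -1], [[0, 0, 0], [-5.8, -0.05, 0.93], -1], [[0, 0, 0], [-5.8, -0.05, 0.93], -1]]'

```text
clock: 4.97
position: [0.5301, 0.0306, 0.0225]
ee_rot: [-0.011, 3.14, 0.0]
force: [0.9, 0.2, -2.0]
width: 0.237
gripper_force: 30.0
```

```bash
python3 go.py 0.562 0.0305 0.0217 0.4
```

```text
pos [0.5301313  0.03063145 0.02250034] yaw 0.3954138310674024 w 0.23712071060868167 29.975314736366272 [ 0.9  0.2 -2. ] 4.9667
turn [ 0.0002  0.0016 -0.0001] shift cm [-3.19 -0.04  0.09]
```

drive_tool --commands '[[[0, 0, 0], [0, 0, 0.08], -1], [[0, 0, 0], [-0.6, 0, 0.1], -1], [[0, 0, 0], [-1.2, 0, 0.1], -1], [[0, 0, 0], [-1.8, 0, 0.1], -1], [[0, 0, 0], [-2.4, 0, 0.1], -1], [[0, 0, 0], [-2.9, 0, 0.1], -1], [[0, 0, 0], [-3.2, 0, 0.1], -1], [[0, 0, 0], [-3.2, 0, 0.1], -1], [[0, 0, 0], [-3.2, 0, 0.1], -1]]'

```text
clock: 5.72
position: [0.5575, 0.0308, 0.0216]
ee_rot: [0.012, -3.137, 0.0]
force: [-7.4, 0.3, 10.2]
width: 0.239
gripper_force: 30.0
```

```bash
python3 go.py 0.562 0.0305 0.0217 0.4; python3 - <<'E'
from h import *
t=cams.get_image("top");s=cams.get_image("scene")
o=np.zeros((600,800,3),np.uint8);o[:,:400]=cv2.resize(s[190:370,310:430],(400,600),interpolation=2);o[:,400:]=cv2.resize(t[140:230,280:340],(400,600),interpolation=2)
cv2.imwrite("pics/v4.png",o)
E
```

```text
pos [0.55754983 0.0307638  0.0216314 ] yaw 0.4213151487320638 w 0.23924291092708577 30.0001323223114 [-7.4  0.3 10.2] 5.7167
turn [-0.0003 -0.0043  0.0004] shift cm [-0.44 -0.03 -0.01]
```

View pics/v4.png

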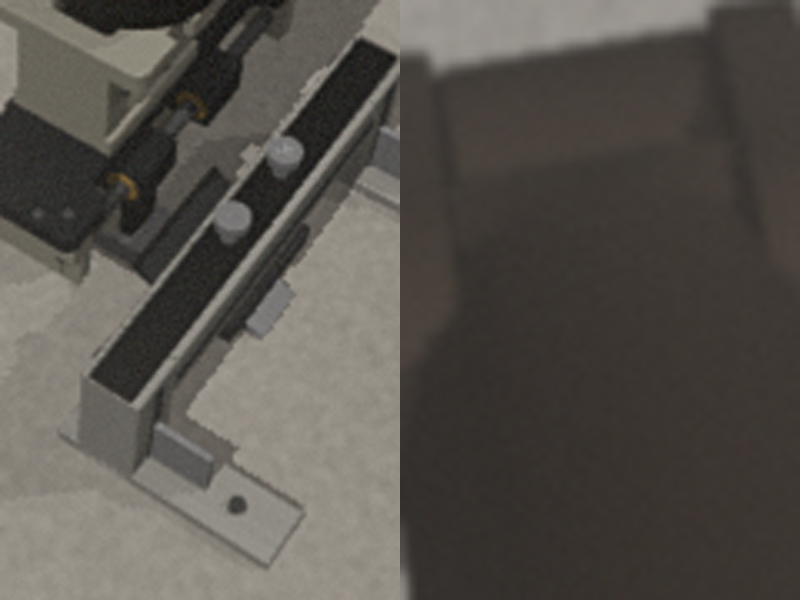

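The tip shows behind the foot in the scene crop at about (270,305), and the drag is 7.4 N. I'll push a few mm more, then ease off the load before releasing.

drive_tool --commands '[[[0, 0, 0], [-0.3, 0, -0.05], -1], [[0, 0, 0], [-0.5, 0, -0.05], -1], [[0, 0, 0], [-0.5, 0, -0.05], -1], [[0, 0, 0], [-0.5, 0, -0.05], -1], [[0, 0, 0], [-0.5, 0, -0.05], -1]]'

```text
clock: 6.23
position: [0.5642, 0.0307, 0.0217]
ee_rot: [0.011, -3.14, 0.0]
force: [-5.5, -0.3, 0.5]
width: 0.239
gripper_force: 30.0
```

drive_tool --commands '[[[0, 0, 0], [0.25, 0, 0], -1], [[0, 0, 0], [0.25, 0, 0], -1], [[0, 0, 0], [0.25, 0, 0], -0.2], [[0, 0, 0], [0.25, 0, 0], 0], [[0, 0, 0], [0.25, 0, 0], 0], [[0, 0, 0], [0.25, 0, 0], 0], [[0, 0, 0], [0.25, 0, 0], 0], [[0, 0, 0], [0.25, 0, 0], 0]]'

```text
clock: 6.9
position: [0.563, 0.0308, 0.022]
ee_rot: [-0.011, 3.141, 0.0]
force: [0.4, 0.3, -0.3]
width: 0.498
gripper_force: 0.0
```

drive_tool --commands '[[[0, 0, 0], [0, 0, -2], 0], [[0, 0, 0], [0, 0, -5], 0], [[0, 0, 0], [0, 0, -9], 0], [[0, 0, 0], [0, 0, -13], 0], [[0, 0, 0], [4, 0, -17], 0], [[0, 0, 0], [8, 4, -20], 0], [[0, 0, 0], [12, 8, -20], 0], [[0, 0, 0], [16, 12, -20], 0], [[0, 0, 0], [16, 16, -20], 0], [[0, 0, 0], [16, 20, -20], 0], [[0, 0, 0], [16, 24, -20], 0], [[0, 0, 0], [16, 28, -20], 0], [[0, 0, 0], [16, 28, -20], 0], [[0, 0, 0], [16, 28, -20], 0]]'

```text
clock: 8.07
position: [0.3982, 0.3185, 0.2225]
ee_rot: [-0.025, 3.141, 0.009]
force: [-0.2, 0.5, -0.3]
width: 0.499
gripper_force: 0.0
```

```bash
python3 - <<'E'
from h import *
t=cams.get_image("top");s=cams.get_image("scene")
o=np.zeros((600,800,3),np.uint8);o[:,:400]=cv2.resize(s[190:370,310:430],(400,600),interpolation=2);o[:,400:]=cv2.resize(t[140:230,280:340],(400,600),interpolation=2)
cv2.imwrite("pics/v5.png",o)
E
```

```text
(no output)
```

View pics/v5.png

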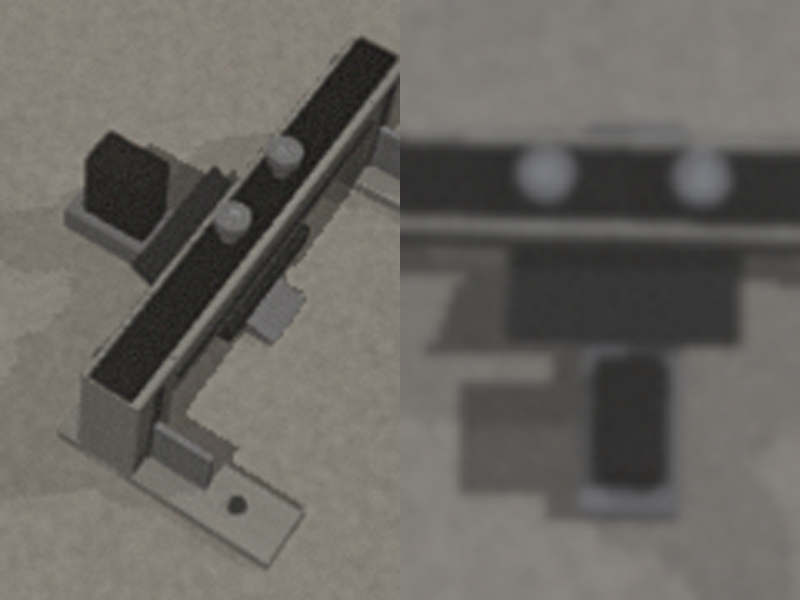

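The gauge lies straight and flat in the gap, with its grip at (630,420) just behind the ramp. The tip sticks out behind the foot at (640,130) in the top view and (275,310) in the scene view.

```bash
python3 -c "
from h import *
print(job.sign_off())"
```

```text
the job is handed in; nothing more can be done
None
```

I slid the thick gauge tip-first under the sprung foot, with its full thickness an estimated 15–18 mm past the front of the foot's flat. I let go and left it straight in the gap, never touched the thin gauge, and handed the job in about 8 s into the run; no verdict came back.

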